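# Third hand: seat a desk tidy's end panel and press it to the back rail

## Robot

A 6-joint arm with a two-finger parallel gripper is mounted at the origin on the work surface; the furniture and walls round the work are solid. World frame = base frame: x ahead of the robot, y to its left, z up, the work surface at z = 0. Lengths are in m, angles in rad, forces in N, time in s.
With the tool pointing down it reaches from about 0.25 to 0.8 m from the base axis. Payload 3.9 kg.
Tool frame: the origin (TCP) lies midway between the tips of the shut fingers; the grasp point (between the pads) lies 19 mm behind it; z points along the fingers, y is the line along which they close (so a half turn about z gives the same grasp; the last joint's range is limited). The gripper opens to 85 mm and grips with 20 to 120 N. Pads are 22 mm wide; open, the fingers measure 114 mm over their backs; the gripper's body (76 mm by 85 mm) begins 54 mm behind the grasp point. The pads swing forward as they close: fully open they stand 13 mm farther back than shut.
Start: joints at [1.162, 0.26, -0.138, 1.173, 0, 1.571], TCP at [0.209, 0.482, 0.202] pointing down, gripper open.
Joint ranges: [-2.78, 2.78], [-0.83, 1.72], [-1.28, 1.37], [-1.9, 2.12], [-1.57, 1.48], [-3.14, 3.14]. Speed limits (rad/s): [2.57, 2.57, 3.14, 3.14, 3.14, 3.14].

## Interface

Orientations are given as a unit quaternion [w, x, y, z].
In Python, from plant import robot, viewer, nets gives the robot as it stands. The module is installed in compiled form; this text tells all that it offers. Calls block until the motion is done:
- robot.reach(position, orientation): joint-space move of the TCP to a pose.
- robot.movel(position, vel=0.15, ori=None, contact_N=None): straight line of the TCP; ori=None keeps the orientation; vel is the mean speed in m/s. With contact_N (N) it stops when the force on the tool has changed by that much, and returns True; else False.
- robot.goto_joints(angles): joint-space move.
- robot.open_gripper() and robot.close(f_grip=None): open the fingers fully, or close them until they stop; f_grip is the grip in N (None keeps the last).
- robot.dwell(seconds).
- robot.solve_ik(position, orientation): joint angles nearest the present ones, or None.
- robot.get_obs(): the state.
- viewer.capture(name): name is "side" or "top" or "wrist"; returns the picture (400x640x3 uint8, red, green, blue); there is no depth.
- viewer.get_calibration(name): a dict with "mtx" (3x3 intrinsics, pixels), "pose" (4x4, takes a point from camera to world coordinates); the wrist camera has in their place "hand_eye" (4x4, takes a point from camera to tool coordinates, whose origin is the TCP and whose axes are the flange's). Camera axes: x right, y up, looking along -z (the intrinsics and any distortion apply to the point x, -y, -z); pixel columns grow to the right and rows downward; lengths in m; the calibration is good to about 2 mm. A picture is of the moment at which its call begins: read the wrist's pose just before it. get_calibration takes no time and is no camera call.
A pose or a line that the arm cannot do raises robot.MotionError and nothing moves.
- robot.close_job(): hands the job in; it is judged then, once.
Trained networks look in the newest picture that a camera, given by its name, has taken for a name from the list of things; names that differ only in an ending like _2 or _b are one class to them, and where a whole thing is asked for, a point or a joint stands for the part that bears it (a point fixed in the world has none). Each returns a list of dicts, best first, with "p" (0 to 1); they miss things now and then, are a little off and sometimes report something else, mostly with a low value. They report only what shows in the picture. A call takes as long as a camera call.
- nets.recognise(camera, query): "at" ([column, row] in pixels, amid what is visible of it).
- nets.outline_of(camera, query): "mask" (400x640 bool, what is visible of it) and "at" ([column, row] in pixels, amid what is visible of it).
- nets.spot_point(camera, query): "at" ([column, row] in pixels: a listed point, or the origin of a listed thing).
The state is a dict: "clock": time; "joints": joint angles; "dq": joint speeds; "joint_efforts": joint torques, N m; "tcp_pos": TCP position; "tcp_rot": TCP orientation; "wrist_force": force on the tool from outside, world axes, zero at the start; "torque": the same for the moment, N m; "opening": opening from 0.0 (shut) to 1.0 (fully open); "gripper_force": force on a finger pad.
Only numpy, scipy, OpenCV 4.12 (cv2) and the standard library are available. Lean on these libraries where they do the work, as an engineer would, in place of code of your own. Each camera call takes 0.05 s, during which the arm holds its last target. There are 200 camera calls.

## Task

I am putting a birch desk tidy together and need a third hand. Swing the desk lamp's arm outward, away from yourself, until no part of it hangs over the tidy; then stand the loose end panel in the empty groove of the base, down on the groove's floor, and slide it back against the back rail without banging it. Finish while still holding it there with a steady push of about 10 N (5 to 18 N is fine) so that I can drive the screws through the rail, and leave the mug, pencil, tape measure and screwdriver where they lie.

Things in the scene. Friction and masses are not known exactly. Their poses are not given: they have to be found in the camera images.
- tidy: Birch base board, 240 (its y) x 140 (x) x 15 mm, stuck to the table: does not move. Origin: centre of underside; +x points away from the robot to the back rail, +y to the end panel already fitted at y = 95 mm (top 79 mm up). An empty groove runs along x over the whole depth at y = -95 mm: 18 mm wide, its floor 9 mm and its edges 15 mm above the table, with 2 mm bevels at the edges.
- back_rail: Birch rail, 240 mm long x 15 mm thick x 60 mm high, standing on the base's back edge and fixed to it; its top is 75 mm above the table. Origin on its front face (the one towards the robot), at the middle of its lower edge; axes as for the base. Two empty screw holes lie over the groove. It is rigid.
- seat (a point): Where the middle of the groove's floor meets the plane of the rail's front face (9 mm above the table): the lower middle of the panel's back end belongs here.
- groove_front (a point): The groove's open front end, middle of its floor, 125 mm from the seat; the line from here to the seat is the groove's middle line and the direction to press in.
- end_panel: Loose birch end panel, 115 (its x) x 15 (y) x 70 mm (z), about 90 g, standing upright and askew on the base between groove and fitted panel. Origin: centre of underside; +x points to the square back end with two pilot holes, which goes to the rail; the front (-x) end's upper corner is rounded, 28 mm radius. Grip it from above across the thickness, at its middle or up to 15 mm nearer its back end.
- panel_back (a point): Lower middle of the loose panel's back end (57.5 mm along +x from the panel's origin, on its underside).
- lamp_head (a point): Centre of the desk lamp's flat head, a dark bar 150 mm long (along the arm) x 50 x 13 mm, 262 mm above the table, at the end of a level arm that swings about a fixed post standing past the fitted end of the tidy. It starts over the tidy. The hinge turns freely outward, away from the robot (counter-clockwise from above) by at least 1.2 rad; about 1 N at the head moves it and it stays where left.
- mug: White mug with coffee, 92 mm wide, 95 mm high, standing near the work: leave it. Origin at the centre of its underside.
- pencil: Green pencil, 117 mm long, 7 mm thick, lying near the work: leave it. Origin at the middle of its underside.
- tape_measure: Yellow pocket tape measure, 60 x 74 x 30 mm, lying near the work: leave it. Origin at the centre of its underside.
- screwdriver: Hand screwdriver, 170 mm long, lying near the empty-groove end of the tidy: leave it. Origin at the middle of its underside.
- lamp_mid (a point): Point on the middle line of the lamp's arm, 220 mm from the post's axis, 125 mm from lamp_head and 262 mm above the table. The arm is a straight 14 mm round tube, bare from 14 to 251 mm from the post's axis; the line from lamp_head through lamp_mid leads to the post's axis, 345 mm from lamp_head. The round foot is 150 mm wide.
- screen_edge (a point): Lowest point of the near left edge of the monitor's screen, which stands on the table to the right of the tidy: the screen reaches from here 365 mm up and 610 mm away to the robot's right and back towards it. It is solid: keep arm and wrist clear of it, passing beyond or above.

How it is judged:
On the way, in this order (a step that is already met when the one before it is completed fails the run):
1. the lamp is swung clear of the tidy (horizontal distance between lamp_head and groove_front above 0.18 m), for 0.2 s.
2. the end panel stands on the floor of its groove (z of each of panel_back, end_panel in the frame of tidy below 0.0115 m and y of end_panel in the frame of tidy between -0.1 and -0.09 m and angle between end_panel's own z axis and vertical below 0.08 rad), for 0.1 s.
At the end, for the whole second after the job is handed in: For the last second the robot holds the panel at rest, upright and straight (3 degrees) on the groove's floor (2.5 mm), its back end at the seat within 4 mm and pressed on the back rail with 5 to 18 N; seen from above, the lamp head's middle is over 180 mm from the groove's front end (contact force between end_panel and back_rail between 5 and 18 N and contact force between the fingers and end_panel above 2 N and distance between panel_back and seat below 0.004 m and angle between the x axis of end_panel and the x axis of tidy, either way round below 0.05 rad and angle between end_panel's own z axis and vertical below 0.05 rad and z of end_panel in the frame of tidy below 0.0115 m and linear speed of end_panel below 0.01 m/s and horizontal distance between lamp_head and groove_front above 0.18 m); the arm keeps its last pose, push and grip.
It fails at once if the panel is banged or rammed against the rail (over 40 N) (contact force between end_panel and back_rail above 40 N).
It fails at once if the mug, pencil, tape measure or screwdriver is moved by more than 30 mm (distance of any of mug, pencil, tape_measure, screwdriver from where it was at the start of the episode above 0.03 m).
It also fails if it takes over 72 s, if anything falls off the work surface, if the arm or the gripper's body presses on something with over 40 N, if the wrist force passes 120 N, or if a joint passes its speed limit or range.

## Working session

There is one attempt and no reset: what is moved stays moved. The work goes in short steps, each a Python script; the robot and the scene stay as the last script left them, time stands still between calls to the robot, and variables do not carry over. Pictures are saved under pics/ and viewed, at most 10 in all, crops included, and the job is handed in when it is done.

```bash
mkdir -p pics; cat > h.py <<'E'
import numpy as np, cv2
from plant import robot, viewer, nets
from scipy.spatial.transform import Rotation as R
def campose(name, obs=None):
    c=viewer.get_calibration(name)
    if 'pose' in c: return c, np.array(c['pose'])
    o=obs or robot.get_obs(); T=np.eye(4); q=o['tcp_rot']; T[:3,:3]=R.from_quat([q[1],q[2],q[3],q[0]]).as_matrix(); T[:3,3]=o['tcp_pos']
    return c, T@np.array(c['hand_eye'])
def ray(name,px,P=None):
    c,P0=campose(name); P=P0 if P is None else P
    d=c.get('dist',None); 
    u=cv2.undistortPoints(np.array([[px]],float),np.array(c['mtx']),None if d is None else np.array(d)).ravel()
    v=P[:3,:3]@np.array([u[0],-u[1],-1]); return P[:3,3],v/np.linalg.norm(v)
def onz(name,px,z,P=None):
    o,v=ray(name,px,P); return o+v*(z-o[2])/v[2]
def tri(rays):
    A=np.zeros((3,3));b=np.zeros(3)
    for o,v in rays:
        M=np.eye(3)-np.outer(v,v);A+=M;b+=M@o
    p=np.linalg.solve(A,b); return p,[np.linalg.norm((np.eye(3)-np.outer(v,v))@(p-o)) for o,v in rays]
def down(yaw): # tool z down, tool y axis at angle yaw in world
    y=np.array([np.cos(yaw),np.sin(yaw),0]);z=np.array([0,0,-1.]);x=np.cross(y,z)
    q=R.from_matrix(np.c_[x,y,z]).as_quat(); return [q[3],q[0],q[1],q[2]]
E
python3 - <<'E'
from h import *
ims=[]
for n in ['top','side']:
    c=viewer.get_calibration(n); print(n,{k:(np.round(v,3).tolist() if k!='name' else v) for k,v in c.items()})
    im=viewer.capture(n); cv2.imwrite(f'pics/{n}0.png',im[...,::-1])
    for q in ['seat','groove_front','panel_back','end_panel','lamp_head','lamp_mid','screen_edge','tidy','back_rail','mug','pencil','tape_measure','screwdriver']:
        r=nets.spot_point(n,q); print(q,[(np.round(d['at'],1).tolist(),round(d['p'],2)) for d in r[:2]])
print({k:np.round(v,3).tolist() for k,v in viewer.get_calibration('wrist').items()})
print(robot.get_obs())
E
```

```text
top {'mtx': [[429.794, 0.0, 312.593], [0.0, 429.794, 199.772], [0.0, 0.0, 1.0]], 'pose': [[0.538, 0.813, -0.221, 0.268], [-0.843, 0.521, -0.135, 0.021], [0.006, 0.259, 0.966, 1.027], [0.0, 0.0, 0.0, 1.0]]}
seat [([263.1, 183.6], 0.88)]
groove_front [([272.4, 231.3], 0.71)]
panel_back [([240.8, 192.7], 0.88), ([377.4, 183.6], 0.58)]
end_panel [([244.8, 217.3], 0.66)]
lamp_head [([253.2, 168.6], 0.61)]
lamp_mid [([187.8, 182.6], 0.69)]
screen_edge []
tidy [([230.9, 212.1], 0.62)]
back_rail [([225.3, 188.3], 0.97), ([274.1, 233.5], 0.41)]
mug [([413.1, 235.9], 0.79)]
pencil []
tape_measure [([374.6, 185.1], 0.84)]
screwdriver [([328.3, 202.0], 0.83)]
side {'mtx': [[482.18, 0.0, 324.449], [0.0, 482.18, 205.688], [0.0, 0.0, 1.0]], 'pose': [[-0.989, 0.055, -0.136, 0.307], [-0.146, -0.373, 0.916, 1.351], [-0.0, 0.926, 0.377, 0.685], [0.0, 0.0, 0.0, 1.0]]}
seat [([317.9, 290.1], 0.86)]
groove_front []
panel_back [([338.1, 293.6], 0.65)]
end_panel [([359.8, 285.9], 0.93), ([281.9, 248.8], 0.65)]
lamp_head [([338.3, 197.2], 0.91)]
lamp_mid [([369.3, 208.6], 0.97)]
screen_edge [([351.1, 186.9],
[... 425 characters left out ...]
nts': array([ 1.16196353e+00,  2.60015064e-01, -1.38083648e-01,  1.17269630e+00,
        1.60894887e-05,  1.57078777e+00]), 'dq': array([ 2.27606827e-04,  1.15546498e-03, -1.04818663e-03, -4.61234576e-04,
        4.08218783e-05,  1.19869459e-03]), 'joint_efforts': array([-1.55759019e-03, -4.05603862e+01,  2.54231751e+01,  1.22318335e-03,
       -1.50116844e-04,  1.07529004e-05]), 'tcp_pos': array([0.20870311, 0.4817358 , 0.2016026 ]), 'tcp_rot': array([-7.74369785e-06,  2.02991553e-01,  9.79180489e-01,  2.27724177e-06]), 'wrist_force': array([ 0.11389845, -0.08102967,  0.5467525 ]), 'torque': array([ 0.01561699, -0.09156748, -0.01378606]), 'gripper_force': 0.0, 'opening': 0.9975631376115829}
```

View pics/top0.png

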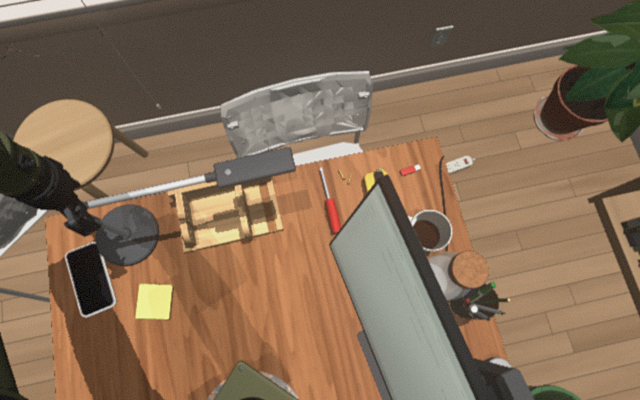

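View pics/side0.png

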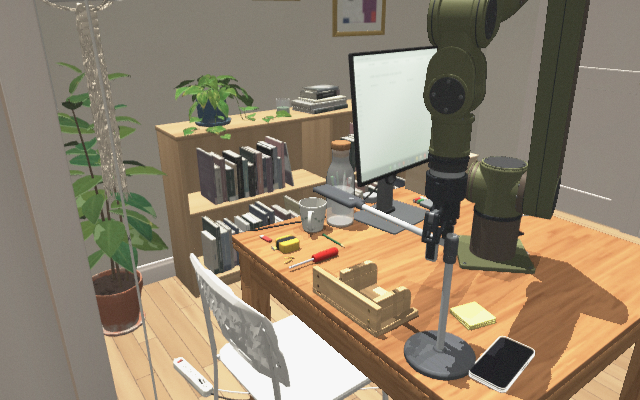

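The top view shows the tidy at about (230,215), the lamp bar at (255,168) with its post near (80,215), and the monitor to the right. The side view shows the same, with the tidy at (365,300).

```bash
python3 - <<'E'
from h import *
P={'seat':((263.1,183.6),(317.9,290.1),.009),'gf':((272.4,231.3),None,.009),'panel_back':((240.8,192.7),(338.1,293.6),.015),'end_panel':((244.8,217.3),(359.8,285.9),.015),
'lamp_head':((253.2,168.6),(338.3,197.2),.262),'lamp_mid':((187.8,182.6),(369.3,208.6),.262),'tidy':((230.9,212.1),(364.9,304.3),0),'back_rail':((225.3,188.3),(345.5,302.6),.015),'mug':((413.1,235.9),(311,228.3),0),'tape':((374.6,185.1),(285.4,250.3),0),'driver':((328.3,202),(315.7,265.3),0),'pencil':(None,(333,240.3),0),'screen':((332,240),(351.1,186.9),.1)}
for k,(a,b,z) in P.items():
    s=k
    if a: s+=' top@z %s'%onz('top',a,z).round(3)
    if b: s+=' side@z %s'%onz('side',b,z).round(3)
    if a and b: p,e=tri([ray('top',a),ray('side',b)]); s+=' tri %s err %.4f'%(p.round(3),max(e))
    print(s)
E
```

```text
seat top@z [0.469 0.289 0.009] side@z [0.481 0.288 0.009] tri [0.475 0.289 0.009] err 0.0058
gf top@z [0.382 0.202 0.009]
panel_back top@z [0.42  0.32  0.015] side@z [0.426 0.306 0.015] tri [0.422 0.318 0.022] err 0.0032
end_panel top@z [0.374 0.276 0.015] side@z [0.375 0.261 0.015] tri [0.374 0.274 0.023] err 0.0002
lamp_head top@z [0.434 0.254 0.262] side@z [0.433 0.266 0.262] tri [0.435 0.256 0.258] err 0.0000
lamp_mid top@z [0.346 0.341 0.262] side@z [0.355 0.327 0.262] tri [0.35  0.339 0.267] err 0.0045
tidy top@z [0.368 0.316 0.   ] side@z [0.357 0.322 0.   ] tri [ 0.363  0.317 -0.003] err 0.0058
back_rail top@z [0.408 0.358 0.015] side@z [0.403 0.344 0.015] tri [0.405 0.356 0.023] err 0.0025
mug top@z [ 0.558 -0.089  0.   ] side@z [ 0.568 -0.105  0.   ] tri [ 0.561 -0.088  0.006] err 0.0047
tape top@z [0.618 0.055 0.   ] side@z [0.618 0.065 0.   ] tri [ 0.62   0.055 -0.006] err 0.0003
driver top@z [0.519 0.129 0.   ] side@z [0.511 0.144 0.   ] tri [ 0.517  0.129 -0.007] err 0.0035
pencil side@z [ 0.483 -0.025  0.   ]
screen top@z [0.426 0.066 0.1  ] side@z [ 0.449 -0.257  0.1  ] tri [0.414 0.061 0.215] err 0.0072
```

```bash
python3 - <<'E'
from h import *
w=viewer.capture('wrist'); s=cv2.imread('pics/side0.png')[140:300,340:540]; t=cv2.imread('pics/top0.png')[140:300,20:220]
s=cv2.resize(s,(400,320)); t=cv2.resize(t,(400,320))
w=cv2.resize(w[...,::-1],(416,260)); 
im=np.zeros((590,800,3),np.uint8); im[:320,:400]=s; im[:320,400:]=t; im[325:585,:416]=w
cv2.imwrite('pics/a1.png',im)
E
```

```text
(no output)
```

View pics/a1.png

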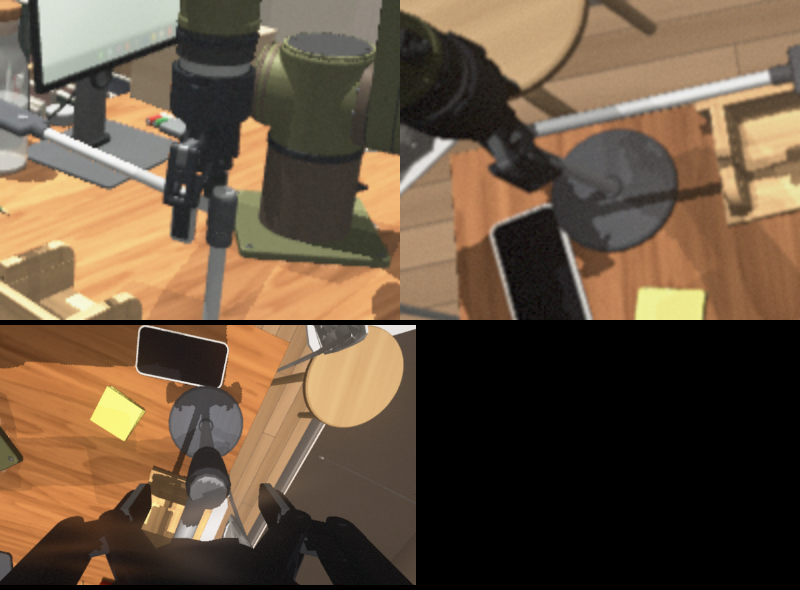

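The side crop and the wrist view show the open gripper already straddling the lamp tube right by the post, so I'll slide it out along the tube and swing the lamp.

```bash
cat >> h.py <<'E'
post=np.array([.189,.497])
def sw(a,r,z,vel=.12):
    robot.movel([post[0]+r*np.cos(a),post[1]+r*np.sin(a),z],vel,down(a+np.pi/2))
E
python3 - <<'E'
from h import *
a0=-np.pi/4; r=.19
sw(a0,.10,.215); sw(a0,r,.222)
print(robot.get_obs()['wrist_force'],robot.get_obs()['clock'])
for d in np.arange(12,73,12):
    sw(a0+np.radians(d),r,.222,.13); o=robot.get_obs(); print(d,o['wrist_force'].round(1),round(o['clock'],2))
robot.movel([*o['tcp_pos'][:2],.36],.2)
im=viewer.capture('top'); cv2.imwrite('pics/top1.png',im[...,::-1])
for q,z in [('lamp_head',.262),('lamp_mid',.262),('seat',.009),('groove_front',.009),('panel_back',.015),('end_panel',.015),('back_rail',.015),('tidy',0)]:
    print(q,[(np.round(x['at'],1).tolist(),round(x['p'],2),onz('top',x['at'],z).round(3)) for x in nets.spot_point('top',q)[:2]])
print(robot.get_obs()['clock'],robot.get_obs()['joints'].round(2))
E
```

```text
[-0.23260237  0.47728594  0.037955  ] 3.1417
12 [ 0.   0.2 -0.6] 3.6
24 [ 0.4  0.1 -0.4] 4.06
36 [-0.3 -1.2 -0.4] 4.52
48 [-0.4  0.5  0. ] 4.97
60 [ 0.3 -0.1 -0.9] 5.43
72 [-0.2 -0.2 -0.3] 5.89
lamp_head [([132.0, 48.9], 0.63, array([0.512, 0.607, 0.262]))]
lamp_mid [([271.3, 233.8], 0.36, array([0.349, 0.157, 0.262]))]
seat [([263.4, 183.8], 0.6, array([0.469, 0.288, 0.009]))]
groove_front [([272.2, 229.5], 0.88, array([0.386, 0.205, 0.009]))]
panel_back [([241.9, 193.2], 0.8, array([0.42 , 0.317, 0.015]))]
end_panel [([247.1, 215.1], 0.62, array([0.382, 0.275, 0.015])), ([327.5, 199.2], 0.21, array([0.52 , 0.133, 0.015]))]
back_rail [([223.8, 191.2], 0.86, array([0.4  , 0.357, 0.015]))]
tidy [([227.8, 212.2], 0.95, array([0.364, 0.323, 0.   ]))]
7.1833 [1.02 0.6  0.83 1.8  0.   0.55]
```

View pics/top1.png

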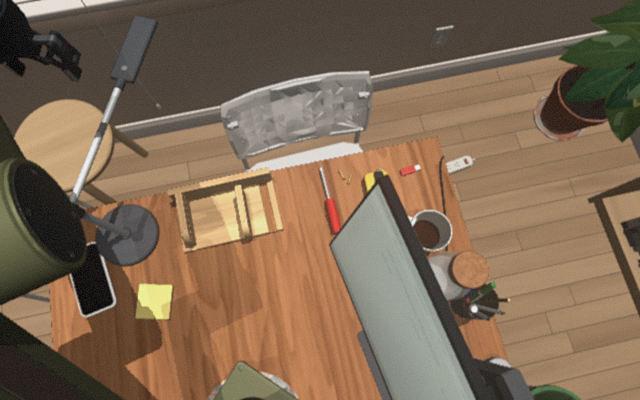

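Lamp bar is now out at (135,50), clear of the tidy. The loose panel is at about (242,210), parallel-ish to the groove. Next, a close look with the wrist camera.

```bash
python3 - <<'E'
from h import *
robot.movel([.385,.275,.31],.25,down(np.radians(135)))
robot.dwell(.2)
o=robot.get_obs(); c,P=campose('wrist',o)
im=viewer.capture('wrist'); cv2.imwrite('pics/w1.png',im[...,::-1]); np.save('w1P.npy',P)
for q,z in [('seat',.009),('groove_front',.009),('panel_back',.015),('end_panel',.015),('back_rail',.015),('tidy',0),('screwdriver',0)]:
    print(q,[(np.round(x['at'],1).tolist(),round(x['p'],2),onz('wrist',x['at'],z,P).round(4)) for x in nets.spot_point('wrist',q)[:2]])
m=nets.outline_of('wrist','end_panel')
for x in m[:2]:
    print(x['p'],x['at'],x['mask'].sum())
if m:
    mk=m[0]['mask']; np.save('m.npy',mk); cs=cv2.findContours(mk.astype(np.uint8),0,2)[0]
    print(cv2.approxPolyDP(max(cs,key=cv2.contourArea),3,True).reshape(-1,2).tolist())
print(o['clock'],o['tcp_pos'])
E
```

```text
seat [([287.6, 199.0], 0.86, array([0.4702, 0.2921, 0.009 ]))]
groove_front [([286.8, 126.1], 0.79, array([0.3806, 0.2052, 0.009 ]))]
panel_back []
end_panel [([288.4, 198.6], 0.58, array([0.467 , 0.2917, 0.015 ])), ([315.6, 155.3], 0.57, array([0.3804, 0.2718, 0.015 ]))]
back_rail [([340.6, 196.6], 0.88, array([0.4002, 0.3532, 0.015 ])), ([199.1, 153.1], 0.29, array([0.5148, 0.1326, 0.015 ]))]
tidy [([340.7, 163.3], 0.67, array([0.3608, 0.3138, 0.    ])), ([142.8, 72.6], 0.5, array([ 0.4834, -0.0131,  0.    ]))]
screwdriver [([200.5, 154.2], 0.66, array([0.5203, 0.1324, 0.    ])), ([315.1, 158.2], 0.27, array([0.3859, 0.2762, 0.    ]))]
0.92 [317.7, 155.8] 846
[[314, 121], [313, 200], [321, 201], [323, 123]]
8.7833 [0.38503071 0.27579403 0.3099066 ]
```

View pics/w1.png

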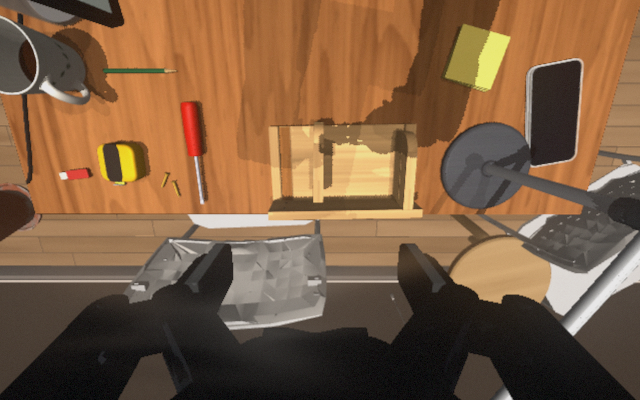

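The wrist picture shows the groove at column ~287 (rows 126–199), the loose panel's top at columns 314–323 and the rail at row ~205. One closer look will refine it.

```bash
python3 - <<'E'
from h import *
P=np.load('w1P.npy')
print([onz('wrist',p,.085,P).round(4) for p in [(317.5,200.5),(318.5,122)]])
robot.movel([.415,.273,.2],.2,down(np.radians(135)))
robot.dwell(.3)
o=robot.get_obs(); c,P=campose('wrist',o)
im=viewer.capture('wrist'); cv2.imwrite('pics/w2f.png',im[...,::-1]); np.save('w2P.npy',P)
for q,z in [('seat',.009),('groove_front',.009),('panel_back',.015),('end_panel',.015),('back_rail',.015)]:
    print(q,[(np.round(x['at'],1).tolist(),round(x['p'],2),onz('wrist',x['at'],z,P).round(4)) for x in nets.spot_point('wrist',q)[:2]])
m=nets.outline_of('wrist','end_panel')
for x in m[:1]:
    mk=x['mask']; cs=cv2.findContours(mk.astype(np.uint8),0,2)[0]
    ap=cv2.approxPolyDP(max(cs,key=cv2.contourArea),2,True).reshape(-1,2); print(x['p'],ap.tolist(),[onz('wrist',p,.085,P).round(4)[:2].tolist() for p in ap])
cr=im[60:260,200:400,::-1]; cv2.imwrite('pics/w2.png',cv2.resize(cr,(600,600),interpolation=cv2.INTER_CUBIC))
print(o['clock'],o['tcp_pos'])
E
```

```text
[array([0.419 , 0.3142, 0.085 ]), array([0.3388, 0.2354, 0.085 ])]
seat [([297.7, 208.1], 0.62, array([0.4698, 0.2932, 0.009 ]))]
groove_front [([293.0, 111.5], 0.94, array([0.3828, 0.201 , 0.009 ]))]
panel_back [([335.7, 197.1], 0.86, array([0.4212, 0.3171, 0.015 ])), ([338.3, 154.4], 0.43, array([0.3795, 0.2784, 0.015 ]))]
end_panel [([337.5, 153.8], 0.77, array([0.3797, 0.2772, 0.015 ]))]
back_rail [([364.8, 207.6], 0.67, array([0.4036, 0.3555, 0.015 ]))]
0.74 [[332, 107], [330, 200], [334, 214], [345, 214], [349, 111], [346, 105]] [[0.3493, 0.2296], [0.417, 0.2966], [0.425, 0.3112], [0.4165, 0.3197], [0.3401, 0.2441], [0.3384, 0.238]]
10.25 [0.41544168 0.27343909 0.20104315]
```

View pics/w2.png

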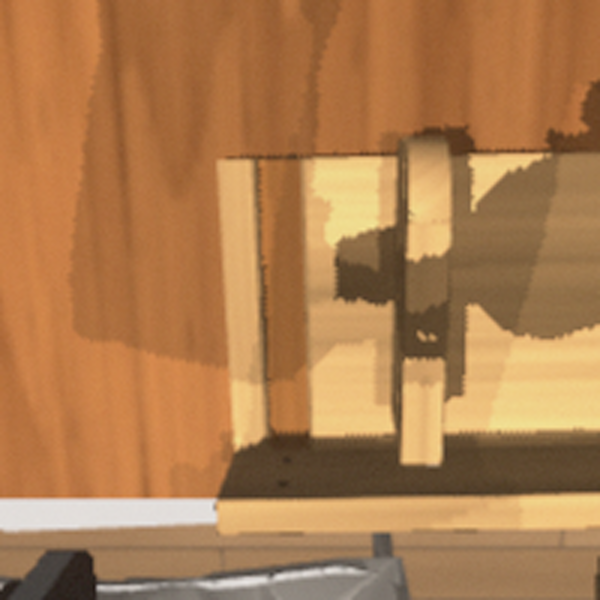

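The crop shows the groove as the dark strip (crop x 255–305 at the front edge y=157, 268–312 at the rail foot y=437), and the panel's top at crop x 405–450, y 140–465.

```bash
python3 - <<'E'
from h import *
P=np.load('w2P.npy')
f=lambda x,y,z:onz('wrist',(200+(x+.5)/3-.5,60+(y+.5)/3-.5),z,P)[:2]
L={'leftedge':((218,158),(234.5,445),.015),'stripR':((254,158),(268,437),.015),'grooveR':((304,158),(311.5,437),.015),'front':((220,157.5),(590,153),.015),'railfoot':((320,437),(590,430),.015),'railtopfront':((222,499),(590,492),.075),'panL':((404,460),(402,250),.085),'panR':((441,460),(450,200),.085),'panback':((402,464),(441,464),.085)}
th=np.radians(45.3);ex=np.array([np.cos(th),np.sin(th)]);ey=np.array([-ex[1],ex[0]])
for k,(a,b,z) in L.items():
    A,B=f(*a,z),f(*b,z); d=B-A; print(k,A.round(4),B.round(4),'ang %.2f'%np.degrees(np.arctan2(d[1],d[0])),'ex',(A@ex).round(4),(B@ex).round(4),'ey',(A@ey).round(4),(B@ey).round(4))
for s in [(.4698,.2932),(.4702,.2921),(.469,.2885)]: print(np.array(s)@ex,np.array(s)@ey)
for s in [(.3828,.201),(.3806,.2052),(.384,.2035)]: print(np.array(s)@ex,np.array(s)@ey)
E
```

```text
leftedge [0.4012 0.1842] [0.4869 0.273 ] ang 46.00 ex 0.4131 0.5366 ey -0.1556 -0.1541
stripR [0.3908 0.1946] [0.4735 0.2811] ang 46.26 ex 0.4132 0.5329 ey -0.1409 -0.1389
grooveR [0.3763 0.209 ] [0.4598 0.2948] ang 45.83 ex 0.4133 0.533 ey -0.1205 -0.1194
front [0.4004 0.1847] [0.2926 0.29  ] ang 135.69 ex 0.4129 0.4119 ey -0.1547 -0.004
railfoot [0.4571 0.2975] [0.3693 0.3806] ang 136.57 ex 0.533 0.5303 ey -0.1156 0.0052
railtopfront [0.486 0.276] [0.3849 0.373 ] ang 136.18 ex 0.538 0.5359 ey -0.1513 -0.0112
panL [0.424  0.3106] [0.3723 0.2559] ang -133.34 ex 0.519 0.4437 ey -0.0829 -0.0847
panR [0.4145 0.3201] [0.3496 0.2553] ang -135.01 ex 0.5191 0.4274 ey -0.0694 -0.0689
panback [0.4255 0.3112] [0.4155 0.3213] ang 135.01 ex 0.5205 0.5206 ey -0.0836 -0.0694
0.5388612371199362 -0.1276982659614921
0.5383607155798 -0.12875631992413286
0.5349577638304847 -0.1304355814856031
0.41213018648433236 -0.13071170333367021
0.41356807592841577 -0.12619368673934553
0.41475125881238745 -0.12980617594529156
```

```bash
cat >> h.py <<'E'
th=np.radians(46.0);ex=np.array([np.cos(th),np.sin(th)]);ey=np.array([-ex[1],ex[0]])
GF=np.array([.413,-.1305]);  # in th=45.3 frame
_t=np.radians(45.3);_x=np.array([np.cos(_t),np.sin(_t)]);_y=np.array([-_x[1],_x[0]])
gf=_x*.413+_y*-.1305   # groove front, world xy
def W(u,v,z): return [*(gf+ex*u+ey*v),z]   # u along groove to rail (~.1225 at rail), v across
def st(k=''):
    o=robot.get_obs(); d=o['tcp_pos'][:2]-gf; f=o['wrist_force']
    print(k,'t%.2f'%o['clock'],'u %.4f v %.4f z %.4f'%(d@ex,d@ey,o['tcp_pos'][2]),'Fu %.2f Fv %.2f Fz %.2f'%(f[:2]@ex,f[:2]@ey,f[2]),'op %.3f gf %.1f'%(o['opening'],o['gripper_force'])); return o
E
python3 - <<'E'
from h import *
print('gf',gf,'seat',gf+ex*.123)
g=_x*.4725+_y*-.0765; q=down(np.radians(135.5)); print((g-gf)@ex,(g-gf)@ey)
robot.movel([*g,.12],.15,q); st()
print(robot.movel([*g,.040],.08,contact_N=6)); st('down')
robot.close(60); robot.dwell(.3); st('closed')
robot.movel([*g,.065],.05); robot.dwell(.3); o=st('lift')
c,P=campose('wrist',o); im=viewer.capture('wrist'); np.save('w3P.npy',P); cv2.imwrite('pics/w3f.png',im[...,::-1])
cv2.imwrite('pics/w3.png',cv2.resize(im[40:290,170:470,::-1],(720,600),interpolation=cv2.INTER_CUBIC))
E
```

```text
gf [0.38326134 0.20176717] seat [0.46870432 0.29024597]Traceback (most recent call last):
  File "<stdin>", line 3, in <module>
NameError: name '_x' is not defined. Did you mean: 'ex'?
```

```bash
python3 - <<'E'
from h import *
from h import _x,_y
g=_x*.4725+_y*-.0765; q=down(np.radians(135.5)); print((g-gf)@ex,(g-gf)@ey)
robot.movel([*g,.12],.15,q); st()
print(robot.movel([*g,.040],.08,contact_N=6)); st('down')
robot.close(60); robot.dwell(.3); st('closed')
robot.movel([*g,.065],.05); robot.dwell(.3); o=st('lift')
c,P=campose('wrist',o); im=viewer.capture('wrist'); np.save('w3P.npy',P); cv2.imwrite('pics/w3f.png',im[...,::-1])
cv2.imwrite('pics/w3.png',cv2.resize(im[40:290,170:470,::-1],(720,600),interpolation=cv2.INTER_CUBIC))
E
```

```text
0.060155277539900236 0.05326905841196726
 t11.32 u 0.0608 v 0.0531 z 0.1206 Fu 0.17 Fv 0.51 Fz 0.03 op 1.000 gf 0.0
False
down t12.47 u 0.0607 v 0.0532 z 0.0405 Fu 0.52 Fv 0.09 Fz 0.32 op 1.000 gf 0.0
closed t13.42 u 0.0604 v 0.0533 z 0.0402 Fu -1.25 Fv 0.26 Fz 3.64 op 0.154 gf 60.6
lift t14.37 u 0.0599 v 0.0533 z 0.0647 Fu -0.58 Fv -0.33 Fz -2.23 op 0.159 gf 60.0
```

View pics/w3.png

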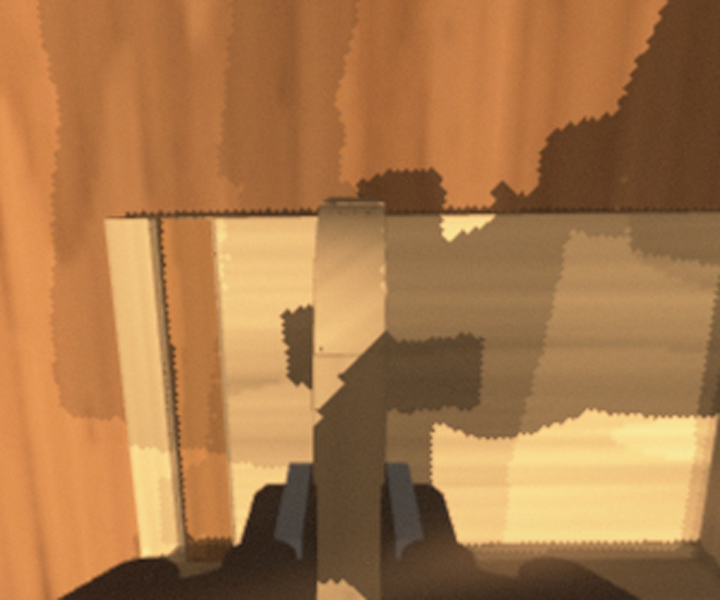

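The panel is gripped and square in the fingers (crop x 315–385), and the groove is the strip at x 160–225.

```bash
python3 - <<'E'
from h import *
P=np.load('w3P.npy')
f=lambda x,y,z:onz('wrist',(170+(x+.5)/2.4-.5,40+(y+.5)/2.4-.5),z,P)[:2]
L={'left':((106,220),(140,550),.015),'stripR':((152,218),(181,540),.015),'grooveR':((217,220),(234,520),.015),'panL':((317,210),(315,560),.1095),'panR':((384,210),(382,560),.1095),'front':((110,217),(700,211),.015)}
for k,(a,b,z) in L.items():
    A,B=f(*a,z)-gf,f(*b,z)-gf; d=B-A; print(k,'ang %.2f'%np.degrees(np.arctan2(d[1],d[0])),'u',(A@ex).round(4),(B@ex).round(4),'v',(A@ey).round(4),(B@ey).round(4))
E
```

```text
left ang 45.77 u 0.0009 0.1204 v -0.0251 -0.0256
stripR ang 46.11 u 0.0004 0.1164 v -0.0102 -0.01
grooveR ang 45.70 u 0.0012 0.1083 v 0.0106 0.01
panL ang 44.42 u -0.0053 0.0673 v 0.047 0.045
panR ang 46.02 u -0.0052 0.0675 v 0.0593 0.0594
front ang 136.07 u -0.0 -0.0002 v -0.0237 0.1656
```

```bash
python3 - <<'E'
from h import *
q=down(th+np.pi/2)
robot.movel(W(.061,0,.066),.06,q); robot.dwell(.3); st('over')
robot.movel(W(.061,0,.044),.05); robot.dwell(.2); st('near')
print(robot.movel(W(.061,0,.0315),.015,contact_N=4)); st('contact'); robot.dwell(.3); st()
E
```

```text
over t15.76 u 0.0610 v 0.0003 z 0.0660 Fu -0.58 Fv 0.34 Fz -1.23 op 0.157 gf 60.0
near t16.55 u 0.0613 v -0.0001 z 0.0443 Fu -0.40 Fv -0.66 Fz -1.87 op 0.157 gf 60.0
True
contact t17.19 u 0.0609 v 0.0001 z 0.0342 Fu 0.95 Fv -1.64 Fz 4.27 op 0.158 gf 60.6
 t17.49 u 0.0609 v 0.0001 z 0.0342 Fu 0.39 Fv 0.37 Fz 5.24 op 0.160 gf 60.7
```

On the floor (z dropped the full 6 mm). Now slide gently to the rail.

```bash
python3 - <<'E'
from h import *
z=.0343
robot.movel(W(.067,0,z),.02); st('slide')
print(robot.movel(W(.085,0,z),.012,contact_N=4)); st('hit'); robot.dwell(.3); o=st()
E
```

```text
slide t17.99 u 0.0672 v -0.0000 z 0.0342 Fu -1.48 Fv -0.03 Fz 1.53 op 0.158 gf 60.4
True
hit t18.87 u 0.0764 v -0.0000 z 0.0342 Fu -0.25 Fv 0.45 Fz 3.54 op 0.161 gf 60.6
 t19.17 u 0.0762 v -0.0000 z 0.0342 Fu 2.93 Fv -1.21 Fz 3.64 op 0.160 gf 60.6
```

```bash
cat >> h.py <<'E'
def avg(k='',n=15):
    F=[];
    for _ in range(n): robot.dwell(.03); F.append(robot.get_obs()['wrist_force'])
    f=np.mean(F,0); s=np.std(F,0); o=st(k); r=f[:2]@ex; print('   avg Fu %.2f Fv %.2f Fz %.2f sd %.2f'%(r,f[:2]@ey,f[2],s.max())); return r
E
python3 - <<'E'
from h import *
z=.0343; avg('rest')
u0=(robot.get_obs()['tcp_pos'][:2]-gf)@ex
for i in range(1,6):
    robot.movel(W(u0+.0005*i,0,z),.01); r=avg(i)
    if r<-5: break
E
```

```text
rest t19.67 u 0.0755 v 0.0000 z 0.0342 Fu 3.21 Fv 0.12 Fz 5.17 op 0.155 gf 60.8
   avg Fu 2.89 Fv -0.09 Fz 4.61 sd 0.69
1 t20.46 u 0.0755 v 0.0000 z 0.0343 Fu 1.99 Fv -0.68 Fz 4.63 op 0.155 gf 60.8
   avg Fu 1.02 Fv -0.21 Fz 5.25 sd 0.57
2 t21.21 u 0.0754 v 0.0001 z 0.0342 Fu 0.93 Fv -0.74 Fz 7.13 op 0.162 gf 60.9
   avg Fu 0.20 Fv -0.17 Fz 6.32 sd 0.50
3 t21.96 u 0.0754 v 0.0000 z 0.0342 Fu -1.44 Fv -0.45 Fz 8.12 op 0.156 gf 61.1
   avg Fu -0.93 Fv -0.28 Fz 7.60 sd 0.59
4 t22.71 u 0.0755 v 0.0000 z 0.0343 Fu -2.72 Fv 0.39 Fz 8.74 op 0.157 gf 61.2
   avg Fu -1.94 Fv -0.16 Fz 8.51 sd 0.58
5 t23.46 u 0.0755 v 0.0001 z 0.0342 Fu -2.63 Fv 0.14 Fz 9.17 op 0.158 gf 61.4
   avg Fu -2.86 Fv -0.12 Fz 9.70 sd 0.57
```

```bash
python3 - <<'E'
from h import *
u=.0780; z=.0343
for i in range(12):
    z+=.0008; robot.movel(W(u,0,z),.01)
    o=robot.get_obs(); r=avg(i,8)
    fz=np.mean([robot.get_obs()['wrist_force'][2] for _ in range(3)])
    if fz<3 or o['tcp_pos'][2]>.0352: break
E
```

```text
0 t23.98 u 0.0764 v 0.0003 z 0.0345 Fu -3.86 Fv -0.51 Fz 3.15 op 0.155 gf 60.5
   avg Fu -3.63 Fv -0.42 Fz 3.65 sd 0.59
1 t24.49 u 0.0763 v 0.0003 z 0.0351 Fu -5.47 Fv -1.47 Fz -3.01 op 0.157 gf 59.7
   avg Fu -4.82 Fv -0.90 Fz -3.18 sd 0.63
```

```bash
python3 - <<'E'
from h import *
u=.0780; z=.0354
robot.movel(W(u,0,z),.01); r=avg('z')
for i in range(10):
    u+=.0007; robot.movel(W(u,0,z),.01); r=avg('%.4f'%u,8)
    if r<-8.5: break
E
```

```text
z t25.24 u 0.0764 v 0.0003 z 0.0349 Fu -7.22 Fv 0.18 Fz -1.23 op 0.156 gf 60.0
   avg Fu -5.85 Fv -0.43 Fz -1.33 sd 0.61
0.0787 t25.76 u 0.0763 v 0.0002 z 0.0348 Fu -7.71 Fv -0.13 Fz 0.84 op 0.158 gf 60.2
   avg Fu -7.24 Fv -1.04 Fz 0.32 sd 0.57
0.0794 t26.27 u 0.0763 v 0.0003 z 0.0348 Fu -9.54 Fv -0.48 Fz 1.11 op 0.156 gf 60.3
   avg Fu -8.92 Fv -0.96 Fz 1.11 sd 0.46
```

```bash
python3 - <<'E'
from h import *
z=.0350; u=.0799
robot.movel(W(u,0,z),.01); r=avg('end'); robot.dwell(.8); r=avg('end2')
im=viewer.capture('wrist')[...,::-1]; t=viewer.capture('side')[...,::-1]
a=cv2.resize(im[40:290,170:470],(400,333)); b=cv2.resize(t[210:350,260:430],(400,330))
cv2.imwrite('pics/e.png',np.hstack([a[:330],b]))
for q in ['panel_back','seat']: print(q,[(x['at'],round(x['p'],2)) for x in nets.spot_point('side',q)[:1]])
E
```

```text
end t27.02 u 0.0763 v 0.0003 z 0.0345 Fu -9.82 Fv -0.40 Fz 2.32 op 0.154 gf 60.5
   avg Fu -10.10 Fv -0.87 Fz 3.06 sd 0.50
end2 t28.32 u 0.0763 v 0.0003 z 0.0344 Fu -9.47 Fv -1.96 Fz 2.89 op 0.160 gf 60.5
   avg Fu -9.91 Fv -0.67 Fz 2.90 sd 0.60
panel_back []
seat [([343.6, 303.1], 0.64)]
```

View pics/e.png

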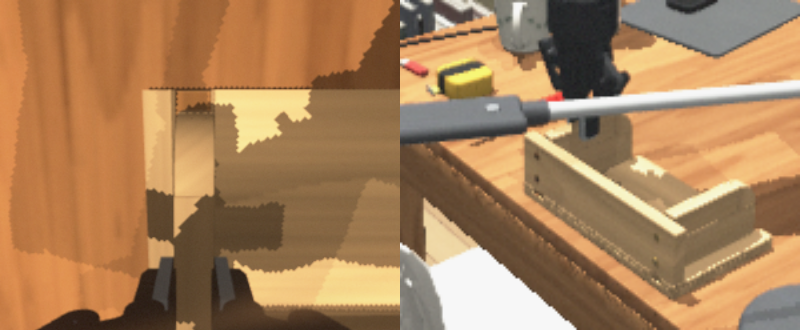

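The wrist view shows the panel in the groove and in line with it. The side view shows it standing against the rail, with a steady push of about 10 N. Handing in.

```bash
python3 - <<'E'
from h import *
print(robot.close_job())
E
```

```text
the job is handed in; nothing more can be done
None
```

I swung the lamp clear of the tidy, stood the end panel on the groove floor and slid it back to the rail, and handed in with the arm holding it there at about 10 N; the judge's result was not shown.

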